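# Set the sprung stand leg to its length mark and clamp it

### The job

On the store-room bench a telescopic stand leg stands upturned in its holder: grip the sprung leg, push it down until the lower edge of its black rubber ring is level with the top of the collar, and hold it there. Still gripping the leg at that mark, turn the hand about the leg so that the side of a finger swings the cam lever counter-clockwise (seen from above) fully closed against its stop. Finish while still holding the leg at the mark with the lever closed, do not let go, and leave the things lying around undisturbed.

Things in the scene. Friction and masses are not known exactly. Their poses are not given: they have to be found in the camera images.
- stand: Fixed holder with the upturned leg: dark steel plate 150 x 130 x 12 mm bolted to the bench, upright outer tube 32 mm thick, black collar 46 mm across at its top. Origin: centre of the plate's underside, z up along the leg's axis. The collar's top is 100 mm above the bench.
- collar_top (a point): Centre of the collar's top face, on the leg's vertical axis, 100 mm above the bench; fixed; axes as stand.
- leg: Aluminium sliding leg: a 20 mm thick round upright tube, its upper 12 mm a black rubber foot of the same thickness. It slides up and down and turns freely about its axis, so it turns with the hand that grips it. A spring pushes it up (5 to 8 N to push in); let go, it rises, even with the lever closed. Origin on its axis, 125 mm below its upper end.
- leg_top (a point): Centre of the leg's upper end; 225 mm above the bench when fully out, as at the start.
- plunger (a joint): How far the leg is pushed in, m: 0 fully out (the start), 0.09 fully in.
- mark (a point): The length mark: centre of the lower edge of the black rubber ring (25 mm across, 6 mm tall) that sits on the leg, fixed to it. It lies 58 to 83 mm below the leg's upper end, different each time. The leg is at its mark when this point is level with the collar's top. The ring does not hinder the fingers.
- cam (a joint): Cam lever on the collar, rad: swings about the leg's axis, counter-clockwise from above as it closes; starts between 0 and 0.2 (open), 0.8 is closed against the black stop lug on the collar's side. Friction of about 0.1 N m; it stays where it is left.
- blade (a point): Top of the cam lever's upright steel blade, at mid-length. The blade, 7 mm thick, stands radially, 18 to 52 mm from the leg's axis, up to 45 mm above the collar's top; a low bar, below the collar's top, runs on to 80 mm. Fingers gripping the leg 40 mm above the mark reach down beside it at the mark; come down with their line 75 degrees clockwise of it, then turn counter-clockwise.
- carton: Bystander: small closed cardboard carton 110 x 80 x 50 mm, loose. Origin: centre of its underside.
- tape: Bystander: roll of clear tape, 90 mm across, 40 mm tall, lying flat, loose. Origin: centre of its underside.
- scanner: Bystander: hand-held code reader lying on its side, about 165 x 80 x 34 mm, loose. Origin: underside, between head and handle.
Not all that is in view belongs to the job. Of the things like the stand, leave any that is pink; of the rest the larger one is meant.

How it is judged (in metres and radians):
On the way, in this order (a step that is already met when the one before it is completed fails the run):
1. the leg is held at its length mark (ring's lower edge within 5 mm of the collar's top) with the lever still open (z of mark in the frame of collar_top between -0.005 and 0.005 m and contact force between the fingers and leg above 3 N and value of joint cam below 0.4 rad), for 0.2 s.
2. the lever is closed with the leg still held at the mark (z of mark in the frame of collar_top between -0.005 and 0.005 m and contact force between the fingers and leg above 3 N and value of joint cam above 0.7 rad), for 0.2 s.
At the end, for the whole second after the job is handed in: The fingers still hold the leg (more than 3 N of contact), the ring's lower edge is within 5 mm of the collar's top, the leg is at rest and the cam lever is closed (joint above 0.7 of 0.8 rad) (all of step 2 and linear speed of leg below 0.01 m/s); the arm keeps its last pose, push and grip.
It fails at once if the lever is swung past half way (0.45 rad) while the leg is not at its mark (within 5 mm) (value of joint cam above 0.45 rad and not (z of mark in the frame of collar_top between -0.005 and 0.005 m)).
It fails at once if a bystander is moved by more than 30 mm (distance of any of carton, tape, scanner from where it was at the start of the episode above 0.03 m).
It also fails if it takes over 40 s, if anything falls off the work surface, if the arm or the gripper's body presses on something with over 40 N, if the wrist force passes 120 N, or if a joint passes its speed limit or range.

### The arm

A 6-joint arm with a two-finger parallel gripper is mounted at the origin on the work surface. World frame = base frame: x ahead of the robot, y to its left, z up, the work surface at z = 0. Lengths are in m, angles in degrees, forces in N, time in s.
With the tool pointing down it reaches from about 0.35 to 0.775 m from the base axis. Payload 5.5 kg.
Tool frame: the origin (TCP) lies on the centre line of the jaws, within the pads' length; the fingertips stand 19 mm ahead of it and the grasp point (between the pads) is the TCP; y points along the fingers, x is the direction in which the jaws open and shut, and the axes are right-handed (so a half turn about y gives the same grasp; the last joint's range is limited). The gripper opens to 85 mm and grips with 20 to 120 N. Pads are 22 mm wide; open, the fingers measure 114 mm over their backs; the gripper's body (76 mm by 85 mm) begins 54 mm behind the grasp point. The pads swing forward as they close: fully open they stand 13 mm farther back than shut.
Start: joints at [-85.061, 17.945, 2.641, 74.691, 0, 82.002], TCP at [0.129, -0.56, 0.25] pointing down, gripper open.
Joint ranges: [-158.12, 158.12], [-49.38, 96.58], [-58.88, 72.47], [-126.05, 133.96], [-84.25, 85.87], [-180, 180]. Speed limits (degrees/s): [147.25, 147.25, 180, 180, 180, 180].

### API

Orientations are given as a 3x3 rotation matrix whose columns are the frame's x, y, z axes.
In Python, from cell import telemetry, imaging, robot gives the robot as it stands.
- The arm moves only by the shell command python3 -m jog 'ROWS'. ROWS is JSON, a list of rows, each a list of 7 numbers: the opening, from -1 (shut) to 1 (fully open), then the shift along the tool's x, y, z in mm, then the turn, a rotation vector about the tool's x, y, z in rad. In form: [[claw, x, y, z, rx, ry, rz], ...]. A call has 1 to 5 rows; each row is the pose to reach, as a shift and turn from the pose commanded when the call began, along the tool's axes at that moment; what a row does not reach only later rows make up. A row lasts 1/8 s, in which the tool goes at most 62.5 mm and 10.7 degrees, less where a joint would pass 70% of its speed; a pose out of reach is approached as far as the arm can. A call with a gripper value outside its range is refused whole. The fingers move at their own pace and stop on an object; the grip force is fixed at half the most. Time passes only in rows, so rows that repeat a pose let the fingers close. It gives the time, the measured TCP pose, the force and the opening at its end, in the units of the state.
- telemetry.observe(): the state, without advancing time (a new reading comes with each control period).
- imaging.read_camera(name): name is "side" or "top" or "wrist"; returns the picture (384x512x3 uint8, red, green, blue); there is no depth.
- imaging.camera_params(name): a dict with "vertical_fov" (degrees; the focal length in pixels is half the picture's height over the tangent of half this angle, whatever the lens; pixels are square), "cx", "cy" (the principal point, pixels), "R" (3x3) and "t" (3): a world point X has camera coordinates R X + t. Camera axes: x right, y down, z forward; pixel columns grow to the right and rows downward; lengths in m; the calibration is good to about 2 mm. A picture is of the moment at which its call begins: read the wrist's pose just before it. camera_params takes no time and is no camera call; for the wrist camera it gives the pose at the moment of the call.
- robot.finish_job(): hands the job in, once; it reports no verdict.
The state is a dict: "t": time; "joints": joint angles; "joint_velocities": joint speeds; "joint_torque": joint torques, N m; "ee_pos": TCP position; "ee_rot": TCP orientation; "force": force on the tool from outside, world axes, zero at the start; "ft_torque": the same for the moment, N m; "gripper_width": opening from 0.0 (shut) to 1.0 (fully open).
Only numpy, scipy, OpenCV 4.12 (cv2) and the standard library are available. Lean on these libraries where they do the work, as an engineer would, in place of code of your own. Each camera call takes 0.05 s, during which the arm holds its last target. There are 200 camera calls.

## Working session

There is one attempt and no reset: what is moved stays moved. The work goes in short steps, Python scripts to look and compute and a shell command to move; the robot and the scene stay as the last step left them, time stands still between calls to the robot, and variables do not carry over. Pictures are saved under pics/ and viewed, about 8 in all and at most 12, crops included, and the job is handed in when it is done.

```bash
mkdir -p pics
python3 - <<'E'
from cell import telemetry, imaging
import cv2,numpy as np
for n in("top","side"):
    p=imaging.camera_params(n); im=imaging.read_camera(n)
    cv2.imwrite(f"pics/{n}0.png",cv2.resize(im[:,:,::-1],(800,600),interpolation=cv2.INTER_CUBIC)); cv2.imwrite(f"pics/raw_{n}0.png",im[:,:,::-1])
    print(n,p)
s=telemetry.observe();print(s)
E
```

```text
top {'vertical_fov': 54.78992109263671, 'cx': 259.830006584077, 'cy': 189.7982469673687, 'R': array([[ 0.02778335, -0.99960725, -0.00366379],
       [-0.98089287, -0.02655681, -0.19272755],
       [ 0.19255456,  0.00894841, -0.98124547]]), 't': array([0.03479746, 0.57539026, 1.00795917])}
side {'vertical_fov': 48.08276808926816, 'cx': 255.13716948515318, 'cy': 193.67240789631074, 'R': array([[-9.08883292e-01, -4.17050281e-01, -4.74155110e-04],
       [-3.11969763e-01,  6.80633552e-01, -6.62882217e-01],
       [ 2.76777941e-01, -6.02334650e-01, -7.48723541e-01]]), 't': array([0.54465712, 0.25175452, 0.99208591])}
{'t': 0.1, 'joints': array([-8.50608456e+01,  1.79851066e+01,  2.58280519e+00,  7.46928259e+01,
        5.48749332e-05,  8.19994648e+01]), 'joint_velocities': array([-0.07619646, -0.04094783,  0.11818004,  0.06125589, -0.03969547,
       -0.03143264]), 'joint_torque': array([ 3.31557574e-03, -4.81722915e+01,  2.99245995e+01,  1.26436443e-02,
       -1.66822479e-04,  1.19342496e-05]), 'ee_pos': array([ 0.12868913, -0.55995636,  0.24950704]), 'ee_rot': array([[ 2.23925175e-01, -1.41992552e-04,  9.74606329e-01],
       [-9.74604952e-01,  1.65420108e-03,  2.23925100e-01],
       [-1.64399054e-03, -9.99998622e-01,  2.32030623e-04]]), 'force': array([ 0.24687096,  0.10406756, -0.08419045]), 'ft_torque': array([ 0.01922313, -0.01909261, -0.05995942]), 'gripper_width': 0.9982343638183712}
```

View pics/top0.png

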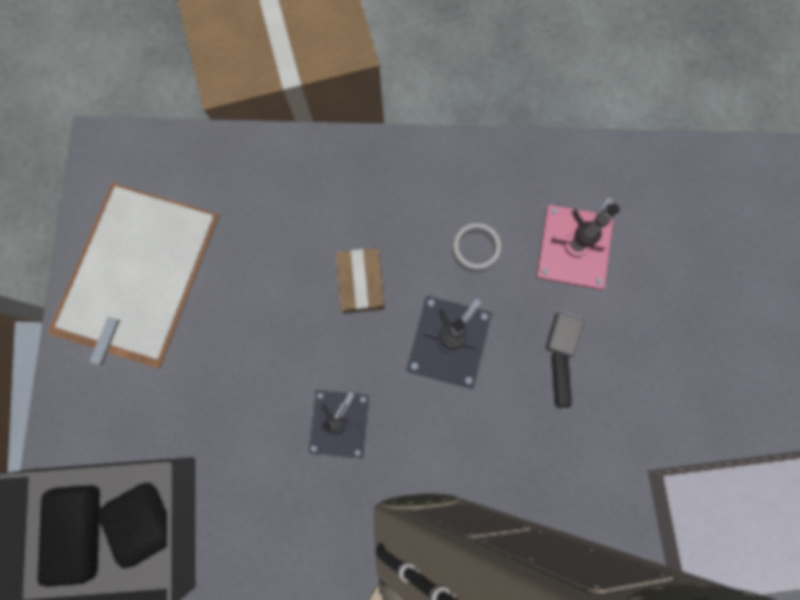

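View pics/side0.png

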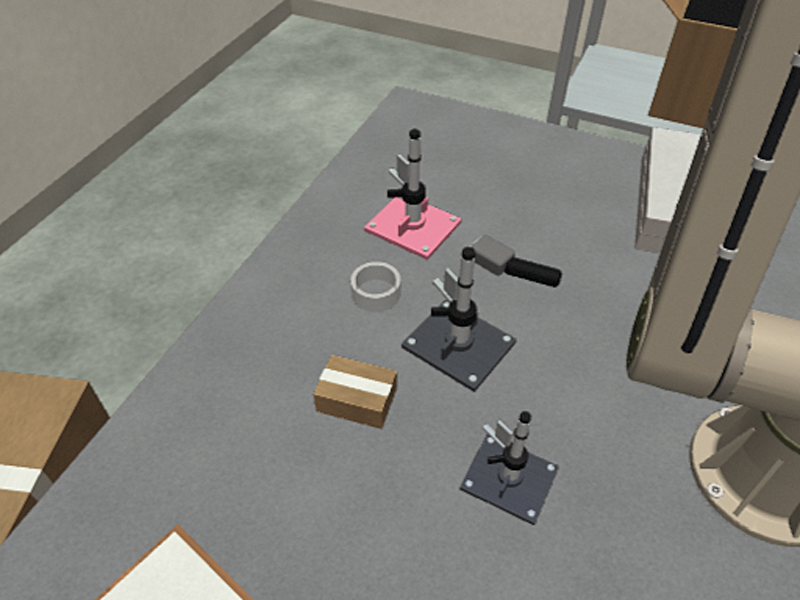

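The target is the larger dark stand, near (452,340) in the top view and (462,315) in the side view. The pink one and the smaller one are decoys. I'll crop closer.

Run:
```python
import cv2,numpy as np
a=cv2.imread("pics/raw_side0.png")[150:250,250:335]; b=cv2.imread("pics/raw_top0.png")[180:255,250:325]
a=cv2.resize(a,None,fx=6,fy=6,interpolation=cv2.INTER_CUBIC)[:600]
b=cv2.resize(b,(290,290),interpolation=cv2.INTER_CUBIC)
o=np.zeros((600,800,3),np.uint8);o[:,:510]=a;o[:290,510:]=b
cv2.imwrite("pics/c1.png",o)
```

```text
(no output)
```

View pics/c1.png

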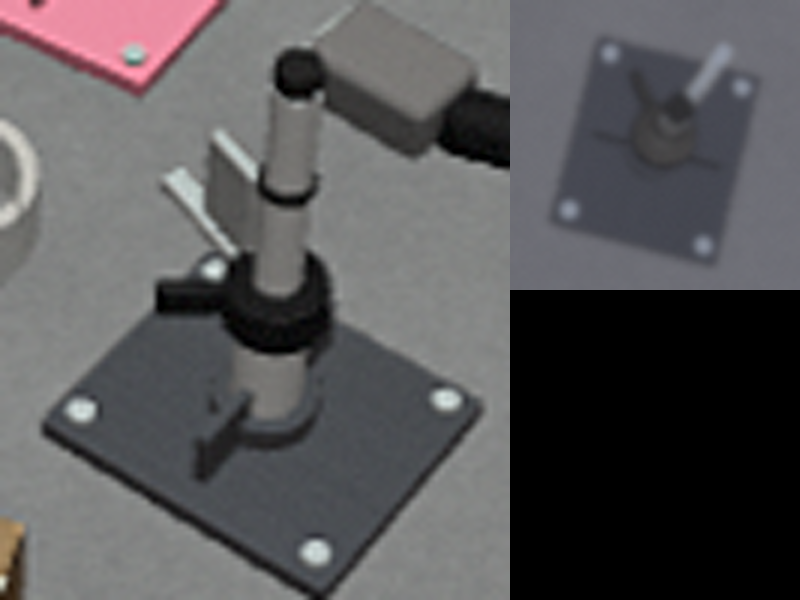

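```bash
cat > h.py <<'E'
from cell import telemetry, imaging
import numpy as np
def K(p): return 192/np.tan(np.radians(p["vertical_fov"]/2))
def ray(p,uv,z):
    d=np.array([(uv[0]-p["cx"])/K(p),(uv[1]-p["cy"])/K(p),1]); R=p["R"];c=-R.T@p["t"]; w=R.T@d
    return c+w*(z-c[2])/w[2]
def proj(p,X):
    c=p["R"]@np.asarray(X)+p["t"]; return c[:2]/c[2]*K(p)+[p["cx"],p["cy"]]
E
python3 - <<'E'
from h import *
S=imaging.camera_params("side");T=imaging.camera_params("top")
s=lambda x,y:(x/6+250-.4,y/6+150-.4); t=lambda x,y:((x)/3.867+250-.4,y/3.867+180-.4)
bs=np.array([ray(S,s(*q),.013) for q in[(213,268),(81,409),(315,551),(446,399)]])
bt=np.array([ray(T,t(*q),.013) for q in[(100,53),(232,88),(193,245),(59,210)]])
print(bs,bs.mean(0));print(bt,bt.mean(0))
print("top",ray(S,s(299,62),.225),ray(T,t(168,106),.225)); print("collar",ray(S,s(278,293),.1))
xy=((bs.mean(0)+bt.mean(0))/2)[:2]
c=-S["R"].T@S["t"]; d=c[:2]-xy; d/=np.linalg.norm(d)
P=lambda X:(proj(S,X)-[250,150]+.4)*6
print("topc",P([*xy,.225]),"collarc",P([*xy,.1]))
for m in(58,63,68,73,78,83): print(m,"front lower edge",P([*(xy+d*.0125),.225-m/1e3]))
# blade: lower-left of outer top end
print("blade outer top",ray(S,s(214,133),.145),ray(T,t(727-510,47),.14),"bar tip",ray(S,s(175,178),.098))
print(xy)
E
```

```text
[[ 5.53913630e-01 -1.00907184e-01  1.30000000e-02]
 [ 5.75763940e-01  5.56867837e-04  1.30000000e-02]
 [ 4.54942020e-01  2.91298682e-02  1.30000000e-02]
 [ 4.30938928e-01 -7.20387653e-02  1.30000000e-02]] [ 0.50388963 -0.0358148   0.013     ]
[[ 0.57326388  0.00403516  0.013     ]
 [ 0.54867948 -0.09779721  0.013     ]
 [ 0.4283535  -0.06873167  0.013     ]
 [ 0.45177716  0.03262574  0.013     ]] [ 0.50051851 -0.032467    0.013     ]
top [ 0.50313688 -0.03334674  0.225     ] [ 0.50139239 -0.03131082  0.225     ]
collar [ 0.49948773 -0.02614036  0.1       ]
topc [302.03728074  61.38994467] collarc [278.81483787 277.76019896]
58 front lower edge [288.2987031  189.39626833]
63 front lower edge [287.37048414 198.04475431]
68 front lower edge [286.44903953 206.63012172]
73 front lower edge [285.53429538 215.15305902]
78 front lower edge [284.62617887 223.6142447 ]
83 front lower edge [283.72461822 232.01434746]
blade outer top [ 0.54400386 -0.05931722  0.145     ] [ 0.5557634  -0.07130246  0.14      ] bar tip [ 0.56419044 -0.07079462  0.098     ]
[ 0.50220407 -0.0341409 ]
```

```bash
cat >> h.py <<'E'
def delta(target_xyz, az):
    """shift (tool axes, mm) and ry (rad) from the present pose to target with tool x at azimuth az, pointing down"""
    s=telemetry.observe();R=s["ee_rot"]; a=np.degrees(np.arctan2(R[1,0],R[0,0]))
    d=R.T@(np.array(target_xyz)-s["ee_pos"])*1e3
    print("t",round(s["t"],2),"pos",s["ee_pos"].round(4),"az",a.round(2),"w",round(s["gripper_width"],3),"F",s["force"].round(1),"T",s["ft_torque"].round(2))
    print("tilt",R[:,1].round(4),"j",s["joints"].round(1)); print("shift",d.round(1),"ry",np.radians(-(az-a)).round(3))
E
python3 -m jog '[[1,-29,-14,32,0,-0.17,0],[1,-57,-28,64,0,-0.35,0],[1,-86,-42,97,0,-0.52,0],[1,-114,-56,129,0,-0.70,0],[1,-143,-70,161,0,-0.87,0]]'
python3 -c "
from h import *
delta([.502,-.0335,.32],73)"
```

```text
t: 0.72
ee_pos: [0.2542, -0.3837, 0.3204]
ee_rot: [[0.892, -0.0, 0.453], [-0.453, 0.001, 0.892], [-0.0, -1.0, 0.0]]
force: [0.3, -0.7, 0.6]
gripper_width: 1.002
t 0.72 pos [ 0.2542 -0.3837  0.3204] az -26.9 w 1.002 F [ 0.3 -0.7  0.6] T [-0.05 -0.04  0.04]
tilt [-1.e-04  6.e-04 -1.e+00] j [-66.5   4.5  -4.4  81.2   0.   50.4]
shift [ 62.5   0.5 424.4] ry -1.744
```

```bash
python3 -m jog '[[1,6,0,42,0,-0.17,0],[1,12,0,85,0,-0.35,0],[1,19,0,127,0,-0.52,0],[1,25,0,170,0,-0.70,0],[1,31,0,212,0,-0.87,0]]' >/dev/null
python3 -c "
from h import *
delta([.502,-.0335,.32],73)"
```

```text
t 1.35 pos [ 0.3786 -0.2093  0.32  ] az 22.95 w 1.0 F [ 0.3 -0.  -0. ] T [-0.07 -0.   -0.04]
tilt [-3.e-04  2.e-04 -1.e+00] j [-39.6   1.3  -7.7  80.9  -0.   27.5]
shift [182.1   0.  113.8] ry -0.873
```

```bash
python3 -m jog '[[1,40,0,25,0,-0.18,0],[1,80,0,50,0,-0.36,0],[1,120,0,75,0,-0.54,0],[1,160,0,100,0,-0.72,0],[1,182,0,114,0,-0.87,0]]' >/dev/null
python3 -m jog '[[1,0,0,0,0,0,0],[1,0,0,0,0,0,0]]' >/dev/null
python3 - <<'E'
from h import *
import cv2
delta([.502,-.0335,.32],73)
p=imaging.camera_params("wrist"); im=imaging.read_camera("wrist")
print(p, -p["R"].T@p["t"])
cv2.imwrite("pics/w1.png",cv2.resize(im[:,:,::-1],(800,600)))
for z in(.225,.158,.1): print(z,proj(p,[.502,-.0335,z])*1.5625)
E
```

```text
t 2.23 pos [ 0.5018 -0.0357  0.3199] az 72.39 w 0.999 F [-0.2  0.3 -0.1] T [-0.02  0.05 -0.06]
tilt [-1.1e-03 -2.0e-04 -1.0e+00] j [-13.2   9.3   1.1  81.9  -0.    4.4]
shift [ 2.1 -0.1  0.4] ry -0.011
{'vertical_fov': 66.46109727371962, 'cx': 251.97217501978196, 'cy': 190.30862086343365, 'R': array([[ 3.02933758e-01,  9.53011612e-01,  7.38245401e-05],
       [ 9.07426672e-01, -2.88467345e-01,  3.05554292e-01],
       [ 2.91218085e-01, -9.24957199e-02, -9.52174653e-01]]), 't': array([-0.11848789, -0.52532956,  0.29809711])} [ 0.42578076 -0.01104738  0.44436596]
0.225 [396.99744656 314.27165956]
0.158 [396.28279332 279.06777769]
0.1 [395.87322341 258.8923278 ]
```

View pics/w1.png

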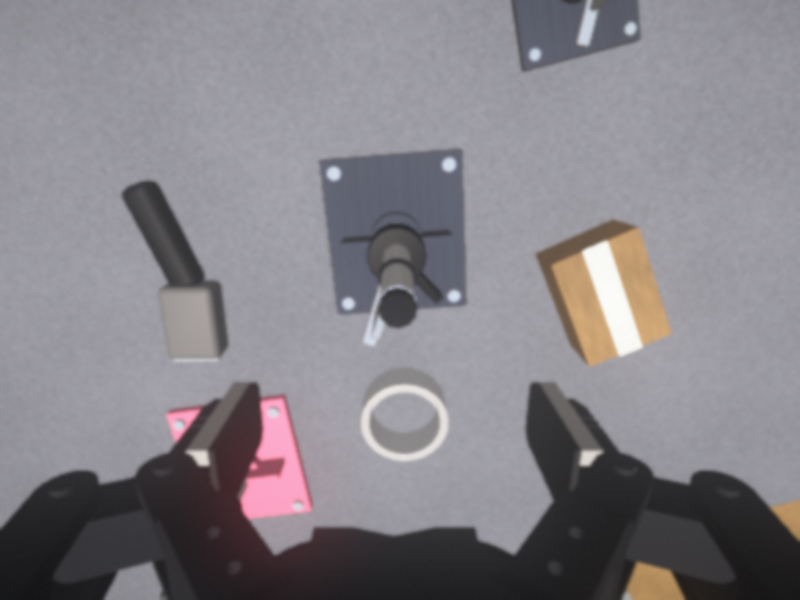

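Run:
```python
from h import *
import cv2
p=imaging.camera_params("wrist"); q=lambda x,y:((x+.5)/1.5625-.5,(y+.5)/1.5625-.5)
c=ray(p,q(396,254),.1); b=ray(p,q(371,341),.098)
print("legtop",ray(p,q(397,308),.225),"collar",c,"bartip",b,"az",np.degrees(np.arctan2(*(b-c)[1::-1])))
bb=np.array([ray(p,q(*u),.013) for u in[(334,174),(449,165),(454,296),(348,304)]]);print("bolts",bb.mean(0))
g=cv2.cvtColor(cv2.imread("pics/raw_side0.png"),cv2.COLOR_BGR2GRAY).astype(np.float32)
S=imaging.camera_params("side")
for xy in([.5022,-.0341],[.5005,-.0330]):
    xy=np.array(xy); C=-S["R"].T@S["t"]; d=C[:2]-xy; d/=np.linalg.norm(d)
    # along front line of leg surface: intensity vs distance below top (r=10 mm)
    ms=np.arange(0,128,2); uv=np.array([proj(S,[*(xy+d*.010),.225-m/1e3]) for m in ms],np.float32)
    v=cv2.remap(g,uv[:,:1].copy(),uv[:,1:].copy(),cv2.INTER_CUBIC).ravel()
    print([(int(m),int(x)) for m,x in zip(ms,v)])
```

```text
legtop [ 0.49861617 -0.03290748  0.225     ] collar [ 0.49814758 -0.03272027  0.1       ] bartip [ 0.56163429 -0.07432933  0.098     ] az -33.2407547300126
bolts [ 0.50142288 -0.03306016  0.013     ]
[(0, 31), (2, 25), (4, 16), (6, 4), (8, 19), (10, 62), (12, 125), (14, 156), (16, 128), (18, 117), (20, 115), (22, 115), (24, 115), (26, 115), (28, 118), (30, 119), (32, 117), (34, 116), (36, 116), (38, 116), (40, 117), (42, 117), (44, 116), (46, 115), (48, 117), (50, 119), (52, 117), (54, 116), (56, 117), (58, 126), (60, 127), (62, 103), (64, 59), (66, 20), (68, 13), (70, 43), (72, 87), (74, 119), (76, 125), (78, 119), (80, 118), (82, 117), (84, 116), (86, 116), (88, 116), (90, 115), (92, 114), (94, 114), (96, 116), (98, 117), (100, 118), (102, 116), (104, 116), (106, 117), (108, 116), (110, 115), (112, 114), (114, 116), (116, 117), (118, 120), (120, 130), (122, 123), (124, 97), (126, 61)]
[(0, 22), (2, 16), (4, 4), (6, 17), (8, 51), (10, 112), (12, 150), (14, 129), (16, 117), (18, 116), (20, 116), (22, 116), (24, 114), (26, 117), (28, 119), (30, 117), (32, 115), (34, 115), (36, 115), (38, 115), (40, 116), (42, 116), (44, 115), (46, 116), (48, 118), (50, 118), (52, 117), (54, 116), (56, 124), (58, 128), (60, 101), (62, 60), (64, 20), (66, 11), (68, 40), (70, 83), (72, 117), (74, 125), (76, 118), (78, 117), (80, 116), (82, 115), (84, 115), (86, 115), (88, 115), (90, 115), (92, 115), (94, 114), (96, 114), (98, 115), (100, 115), (102, 116), (104, 116), (106, 116), (108, 115), (110, 115), (112, 116), (114, 117), (116, 120), (118, 130), (120, 125), (122, 101), (124, 66), (126, 39)]
```

```bash
python3 -c "
from h import *
delta([.5005,-.033,.1955],72)"
```

```text
t 2.27 pos [ 0.5017 -0.036   0.3201] az 72.36 w 1.006 F [ 0.1 -0.6  0.3] T [-0.01 -0.02  0.01]
tilt [-7.e-04 -2.e-04 -1.e+00] j [-13.2   9.3   1.1  81.9  -0.    4.4]
shift [  2.5 124.6   2. ] ry 0.006
```

```bash
python3 -m jog '[[1,2.5,30,2,0,0,0],[1,2.5,60,2,0,0,0],[1,2.5,90,2,0,0,0],[1,2.5,115,2,0,0,0],[1,2.5,124.5,2,0,0,0]]'
python3 -m jog '[[-1,0,0,0,0,0,0],[-1,0,0,0,0,0,0],[-1,0,0,0,0,0,0],[-1,0,0,0,0,0,0],[-1,0,0,0,0,0,0]]'
python3 -m jog '[[-1,0,0,0,0,0,0],[-1,0,0,0,0,0,0],[-1,0,0,0,0,0,0]]'
python3 - <<'E'
from h import *
import cv2
delta([.5005,-.033,.140],72)
a=imaging.read_camera("side")[140:240,240:340,::-1]; cv2.imwrite("pics/s2.png",cv2.resize(a,(600,600),interpolation=cv2.INTER_CUBIC))
E
```

```text
t: 2.9
ee_pos: [0.4998, -0.0332, 0.1945]
ee_rot: [[0.304, -0.002, -0.953], [0.953, 0.0, 0.304], [-0.0, -1.0, 0.002]]
force: [0.1, 0.3, -0.4]
gripper_width: 1.003
t: 3.52
ee_pos: [0.5015, -0.0331, 0.1967]
ee_rot: [[0.301, 0.001, -0.954], [0.954, -0.002, 0.301], [-0.001, -1.0, -0.002]]
force: [-2.4, -2.8, 5.4]
gripper_width: 0.221
t: 3.9
ee_pos: [0.5014, -0.0329, 0.196]
ee_rot: [[0.301, 0.001, -0.954], [0.954, -0.001, 0.301], [-0.001, -1.0, -0.001]]
force: [-2.1, -5.0, 5.5]
gripper_width: 0.219
t 3.9 pos [ 0.5014 -0.0329  0.196 ] az 72.46 w 0.219 F [-2.1 -5.   5.5] T [-1.25  0.23 -0.06]
tilt [ 6.0e-04 -1.2e-03 -1.0e+00] j [-12.9  11.3 -13.9  64.8  -0.1   4.7]
shift [-0.3 56.   0.9] ry 0.008
```

View pics/s2.png

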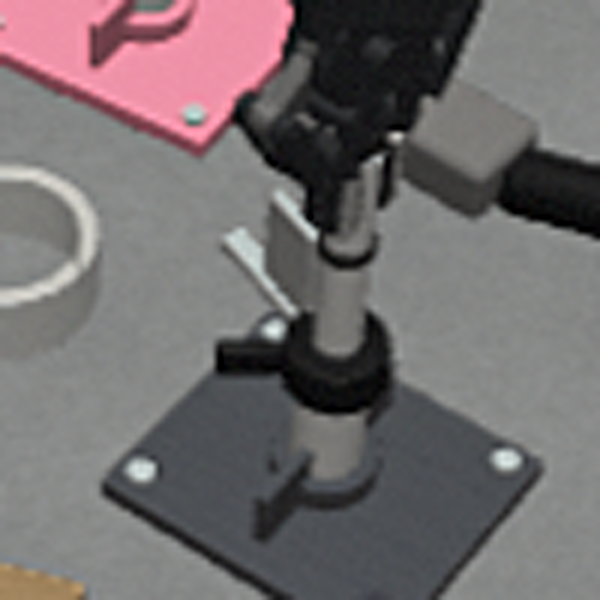

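```bash
python3 -m jog '[[-1,0,11,0,0,0,0],[-1,0,23,0,0,0,0],[-1,0,35,0,0,0,0],[-1,0,46,0,0,0,0],[-1,0,55,0,0,0,0]]'
python3 -m jog '[[-1,0,0,0,0,0,0],[-1,0,0,0,0,0,0]]'
python3 - <<'E'
from h import *
import cv2
delta([.5005,-.033,.140],72)
a=imaging.read_camera("side")[:,:,::-1];cv2.imwrite("pics/raw_s3.png",a); cv2.imwrite("pics/s3.png",cv2.resize(a[165:215,265:325],(720,600),interpolation=cv2.INTER_CUBIC))
p=imaging.camera_params("side")
f=lambda X:((proj(p,X)-[265,165]+.5)*12).round(0)
C=-p["R"].T@p["t"]; xy=np.array([.501,-.033]); d=C[:2]-xy; d/=np.linalg.norm(d)
print("collar c",f([*xy,.1]),"collar front",f([*(xy+d*.023),.1]),"ring front low",f([*(xy+d*.0125),.1]))
E
```

```text
t: 4.58
ee_pos: [0.5015, -0.0329, 0.1407]
ee_rot: [[0.301, 0.001, -0.954], [0.954, -0.001, 0.301], [-0.001, -1.0, -0.001]]
force: [-2.0, -4.6, 7.4]
gripper_width: 0.218
t: 4.82
ee_pos: [0.5015, -0.0329, 0.141]
ee_rot: [[0.301, 0.001, -0.954], [0.954, -0.001, 0.301], [-0.001, -1.0, -0.001]]
force: [-0.8, -4.8, 7.0]
gripper_width: 0.22
t 4.83 pos [ 0.5015 -0.0329  0.141 ] az 72.46 w 0.22 F [-0.8 -4.8  7. ] T [-1.3   0.28  0.05]
tilt [ 6.0e-04 -1.1e-03 -1.0e+00] j [-12.9  13.5 -19.2  57.2  -0.1   4.7]
shift [-0.4  1.   0.9] ry 0.008
collar c [382. 382.] collar front [373. 466.] ring front low [377. 427.]
```

View pics/s3.png

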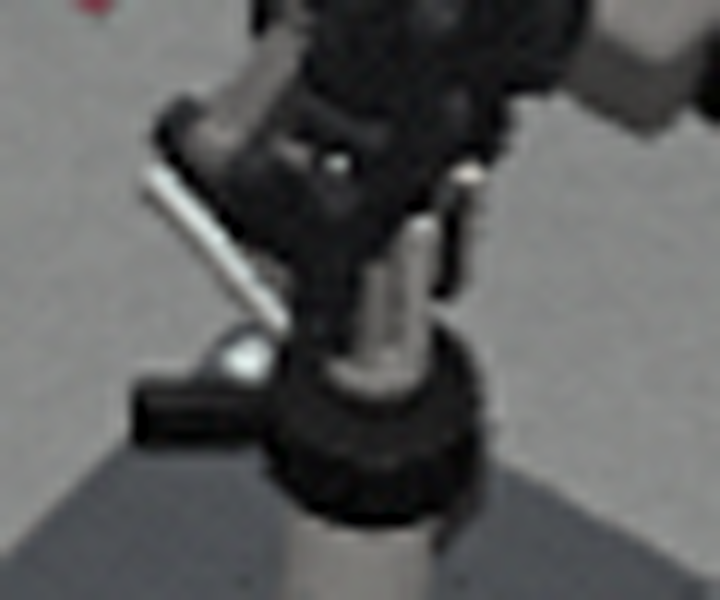

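Run:
```python
from h import *
import cv2
S=imaging.camera_params("side"); xy=np.array([.5022,-.0341]); C=-S["R"].T@S["t"]; d=C[:2]-xy; d/=np.linalg.norm(d)
for n in("raw_side0","raw_s3"):
    g=cv2.cvtColor(cv2.imread(f"pics/{n}.png"),cv2.COLOR_BGR2GRAY).astype(np.float32)
    for o in(-2,0,2,4):
        ms=np.arange(112,134,.25); uv=np.array([proj(S,[*(xy+d*.010),.225-m/1e3])+[o,0] for m in ms],np.float32)
        v=cv2.remap(g,uv[:,:1].copy(),uv[:,1:].copy(),cv2.INTER_LINEAR).ravel()
        print(n,o,ms[np.argmax(v<70)],v[::8].astype(int))
```

```text
raw_side0 -2 124.0 [111 112 114 116 110  99  68  42  32  27  28]
raw_side0 0 125.75 [115 116 118 120 124 122  92  65  42  28  27]
raw_side0 2 124.5 [111 112 115 117 113 105  74  49  36  28  28]
raw_side0 4 112.0 [65 73 58 44 35 27 27 26 29 30 28]
raw_s3 -2 118.0 [109 126  96  65  38  19  20  23  28  31  31]
raw_s3 0 120.0 [118 127 116 100  65  36  24  17  23  27  28]
raw_s3 2 118.75 [120 123 101  77  51  30  23  19  26  29  29]
raw_s3 4 112.0 [57 45 32 21 23 23 25 28 29 30 31]
```

```bash
python3 -m jog '[[-1,0,0,0,0,-0.12,0],[-1,0,0,0,0,-0.24,0],[-1,0,0,0,0,-0.36,0],[-1,0,0,0,0,-0.48,0],[-1,0,0,0,0,-0.60,0]]'
python3 -c "
from h import *
delta([.5015,-.0329,.141],112)"
python3 -m jog '[[-1,0,0,0,0,-0.08,0],[-1,0,0,0,0,-0.16,0],[-1,0,0,0,0,-0.24,0],[-1,0,0,0,0,-0.32,0],[-1,0,0,0,0,-0.40,0]]'
python3 - <<'E'
from h import *
import cv2
delta([.5015,-.0329,.141],112)
a=imaging.read_camera("side")[:,:,::-1];b=imaging.read_camera("wrist")[:,:,::-1]
o=np.hstack([cv2.resize(a[155:225,245:335],(450,350),interpolation=cv2.INTER_CUBIC),cv2.resize(b[:,:],(350,350))])
cv2.imwrite("pics/s4.png",o);cv2.imwrite("pics/raw_s4.png",a)
E
```

```text
t: 5.5
ee_pos: [0.501, -0.0331, 0.1411]
ee_rot: [[-0.293, -0.0, -0.956], [0.956, -0.002, -0.293], [-0.001, -1.0, 0.001]]
force: [-2.7, -6.3, 7.8]
gripper_width: 0.217
t 5.5 pos [ 0.501  -0.0331  0.1411] az 107.03 w 0.217 F [-2.7 -6.3  7.8] T [-1.31  0.49 -0.11]
tilt [-2.0e-04 -1.6e-03 -1.0e+00] j [-12.9  13.5 -19.2  57.3  -0.1 -29.9]
shift [ 0.1  0.1 -0.5] ry -0.087
t: 6.12
ee_pos: [0.501, -0.0332, 0.1411]
ee_rot: [[-0.641, -0.0, -0.768], [0.768, -0.002, -0.641], [-0.001, -1.0, 0.001]]
force: [-2.4, -7.2, 8.4]
gripper_width: 0.218
t 6.12 pos [ 0.501  -0.0332  0.1411] az 129.87 w 0.218 F [-2.4 -7.2  8.4] T [-1.39  0.54 -0.06]
tilt [-1.0e-04 -1.6e-03 -1.0e+00] j [-12.9  13.5 -19.2  57.3  -0.1 -52.8]
shift [-0.1  0.1 -0.6] ry 0.312
```

View pics/s4.png

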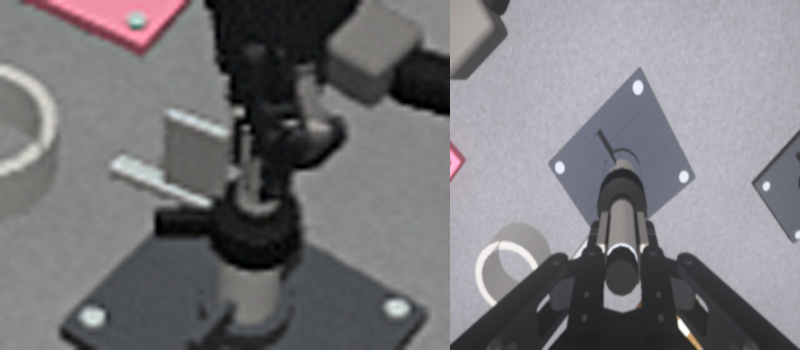

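Run:
```python
from h import *
S=imaging.camera_params("side")
for n,u,z in(("tip now",(120,163),.098),("lug end",(163,212),.098),("blade outer top",(168,112),.145)):
    b=ray(S,(u[0]/5+244.5,u[1]/5+154.5),z)-[.501,-.033,0]; print(n,b,np.degrees(np.arctan2(b[1],b[0])),np.hypot(b[0],b[1]))
```

```text
tip now [ 0.07645353 -0.00142431  0.098     ] -1.0672831134884067 0.07646679950158287
lug end [0.04365799 0.02007533 0.098     ] 24.694472326548464 0.048052456364701936
blade outer top [ 0.05240342 -0.00259315  0.145     ] -2.832938882813683 0.05246754152141649
```

```bash
for i in 1; do python3 -m jog '[[-1,0,0,0,0,-0.03,0],[-1,0,0,0,0,-0.06,0],[-1,0,0,0,0,-0.09,0]]' >/dev/null; done
python3 -c "
from h import *
delta([.5015,-.0329,.141],112)"
python3 -m jog '[[-1,0,0,0,0,-0.03,0],[-1,0,0,0,0,-0.06,0]]' >/dev/null
python3 -c "
from h import *
delta([.5015,-.0329,.141],112)"
```

```text
t 6.6 pos [ 0.501  -0.0332  0.1411] az 134.94 w 0.217 F [-2.2 -6.2  6.9] T [-1.35  0.38 -0.1 ]
tilt [-1.0e-04 -1.6e-03 -1.0e+00] j [-12.9  13.5 -19.2  57.3  -0.1 -57.8]
shift [-0.2  0.1 -0.6] ry 0.4
t 6.85 pos [ 0.501  -0.0332  0.1411] az 138.37 w 0.222 F [-2.  -6.3  7.9] T [-1.38  0.49 -0.13]
tilt [-2.0e-04 -1.6e-03 -1.0e+00] j [-12.9  13.5 -19.2  57.3  -0.1 -61.3]
shift [-0.2  0.1 -0.6] ry 0.46
```

```bash
O='from h import *;s=telemetry.observe();print(np.degrees(np.arctan2(*s["ee_rot"][1::-1,0])).round(2),s["force"].round(1),s["ft_torque"].round(2))'
python3 -m jog '[[-1,0,0,0,0,-0.03,0],[-1,0,0,0,0,-0.03,0]]' >/dev/null; python3 -c "$O"
python3 -m jog '[[-1,0,0,0,0,-0.03,0],[-1,0,0,0,0,-0.03,0]]' >/dev/null; python3 -c "$O"
python3 - <<'E'
from h import *
import cv2
a=imaging.read_camera("side")[:,:,::-1];b=imaging.read_camera("top")[:,:,::-1]
o=np.hstack([cv2.resize(a[155:225,245:335],(450,350),interpolation=cv2.INTER_CUBIC),cv2.resize(b[180:250,250:320],(350,350),interpolation=cv2.INTER_CUBIC)])
cv2.imwrite("pics/s5.png",o);cv2.imwrite("pics/raw_s5.png",a)
E
```

```text
140.05 [-3.2 -7.3  7.4] [-1.31  0.5  -0.06]
141.77 [-1.9 -6.8  7.5] [-1.35  0.47 -0.1 ]
```

View pics/s5.png

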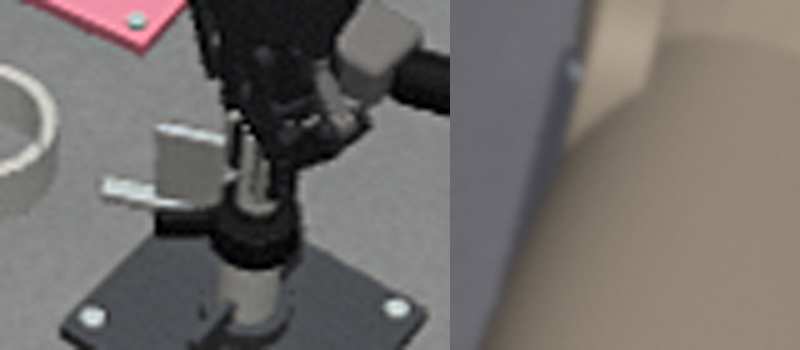

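```bash
O='from h import *;s=telemetry.observe();print(np.degrees(np.arctan2(*s["ee_rot"][1::-1,0])).round(2),s["ee_pos"].round(4),s["force"].round(1),s["ft_torque"].round(2),s["joint_torque"][[0,5]].round(2))'
python3 -m jog '[[-1,0,0,0,0,-0.03,0],[-1,0,0,0,0,-0.03,0]]' >/dev/null; python3 -c "$O"
python3 -m jog '[[-1,0,0,0,0,-0.03,0],[-1,0,0,0,0,-0.03,0]]' >/dev/null; python3 -c "$O"
```

```text
143.48 [ 0.501  -0.0333  0.1411] [-3.2 -6.4  7.6] [-1.38  0.57 -0.1 ] [ 3.81 -0.19]
145.17 [ 0.501  -0.0336  0.1411] [-2.4 -9.3  7.4] [-1.47  0.58 -0.23] [ 4.68 -0.27]
```

```bash
O='from h import *;s=telemetry.observe();print(np.degrees(np.arctan2(*s["ee_rot"][1::-1,0])).round(2),s["ee_pos"].round(4),s["force"].round(1),s["ft_torque"].round(2),s["joint_torque"][[0,5]].round(2))'
python3 -m jog '[[-1,0,0,0,0,-0.02,0],[-1,0,0,0,0,-0.02,0],[-1,0,0,0,0,-0.02,0]]' >/dev/null; python3 -c "$O"
python3 - <<'E'
from h import *
import cv2
a=imaging.read_camera("side")[:,:,::-1]
cv2.imwrite("pics/s6.png",cv2.resize(a[160:220,250:320],(700,600),interpolation=cv2.INTER_CUBIC));cv2.imwrite("pics/raw_s6.png",a)
S=imaging.camera_params("side"); xy=np.array([.5022,-.0341]); C=-S["R"].T@S["t"]; d=C[:2]-xy; d/=np.linalg.norm(d)
for n in("raw_s3","raw_s5","raw_s6"):
    g=cv2.cvtColor(cv2.imread(f"pics/{n}.png"),cv2.COLOR_BGR2GRAY).astype(np.float32)
    for o in(-2,0,2):
        ms=np.arange(112,134,.25); uv=np.array([proj(S,[*(xy+d*.010),.225-m/1e3])+[o,0] for m in ms],np.float32)
        v=cv2.remap(g,uv[:,:1].copy(),uv[:,1:].copy(),cv2.INTER_LINEAR).ravel()
        print(n,o,ms[np.argmax(v<70)],v[::8].astype(int))
E
```

```text
146.28 [ 0.5009 -0.0339  0.1411] [-3.2 -9.5  8.2] [-1.57  0.69 -0.23] [ 5.23 -0.25]
raw_s3 -2 118.0 [109 126  96  65  38  19  20  23  28  31  31]
raw_s3 0 120.0 [118 127 116 100  65  36  24  17  23  27  28]
raw_s3 2 118.75 [120 123 101  77  51  30  23  19  26  29  29]
raw_s5 -2 117.5 [119 125  92  57  32  14  18  22  28  30  29]
raw_s5 0 120.0 [106 126 116 102  67  38  28  23  27  30  29]
raw_s5 2 119.0 [104 128 104  79  53  31  22  19  26  30  30]
raw_s6 -2 117.5 [119 125  91  57  35  19  21  24  28  31  31]
raw_s6 0 120.0 [120 130 118 101  65  36  24  18  26  30  29]
raw_s6 2 118.75 [111 126 103  79  51  28  22  20  26  29  29]
```

View pics/s6.png

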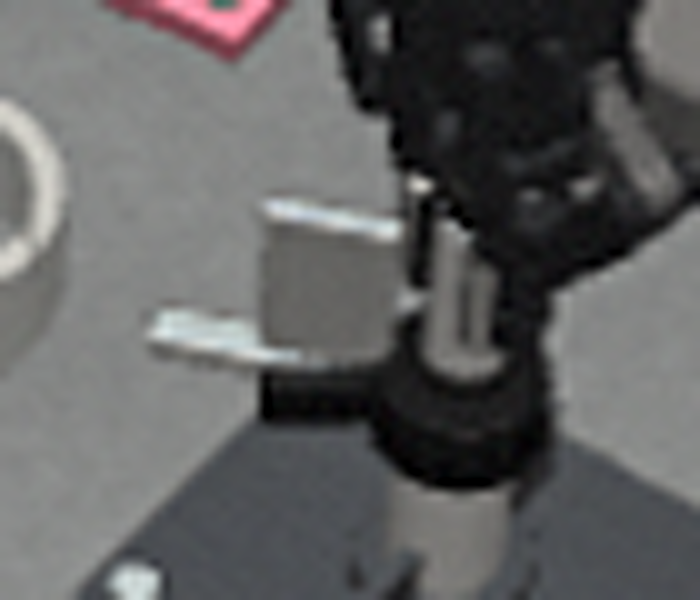

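```bash
python3 - <<'E'
from h import *
S=imaging.camera_params("side")
for n,u,s,o,z in(("start",(175,178),6,(250,150),.098),("s5",(107,186),5,(245,155),.098),("s6",(155,326),10,(250,160),.098),("s6 blade",(265,207),10,(250,160),.145)):
    b=ray(S,(u[0]/s+o[0]-.5,u[1]/s+o[1]-.5),z)-[.501,-.033,0]; print(n,np.degrees(np.arctan2(b[1],b[0])),np.hypot(b[0],b[1]))
E
python3 -m jog '[[-1,0,0,0,0,-0.02,0],[-1,0,0,0,0,-0.02,0],[-1,0,0,0,0,-0.02,0]]'
python3 -c "
from h import *
delta([.5015,-.0329,.141],112)"
```

```text
start -30.883133291228237 0.07406498740202375
s5 11.699997499126669 0.0777725624817126
s6 13.019000710901278 0.07972904718700424
s6 blade 10.557691205278294 0.05368309278285614
t: 8.75
ee_pos: [0.5009, -0.0341, 0.1411]
ee_rot: [[-0.843, -0.0, -0.539], [0.539, -0.003, -0.843], [-0.001, -1.0, 0.003]]
force: [-4.5, -10.3, 7.5]
gripper_width: 0.22
t 8.75 pos [ 0.5009 -0.0341  0.1411] az 147.41 w 0.22 F [ -4.5 -10.3   7.5] T [-1.68  0.68 -0.27]
tilt [-4.0e-04 -3.2e-03 -1.0e+00] j [-13.   13.5 -19.2  57.3  -0.2 -70.4]
shift [ 0.1  0.1 -1.3] ry 0.618
```

```bash
python3 -m jog '[[-1,0,0,0,0,0,0],[-1,0,0,0,0,0,0],[-1,0,0,0,0,0,0],[-1,0,0,0,0,0,0]]' && python3 -c "
from cell import robot
print(robot.finish_job())"
```

```text
t: 9.25
ee_pos: [0.5009, -0.0341, 0.1411]
ee_rot: [[-0.843, -0.0, -0.539], [0.539, -0.003, -0.843], [-0.001, -1.0, 0.003]]
force: [-2.6, -10.6, 7.4]
gripper_width: 0.22
the job is handed in; nothing more can be done
None
```

I gripped the leg of the larger dark stand, pushed it down 55 mm to its mark, turned the hand about 75° counter-clockwise to close the cam lever, and handed the job in at about 9.3 s still gripping. No verdict was reported.

- **Length mark:** Side-camera edge profiles before and after the push put the ring's lower edge within about 0.5 mm of the collar's top. The last profile, taken before the final 1° nudge, was unchanged, and the hand's height stayed at 0.1411 m.
- **Grip:** The gripper opening was steady at 0.22 and the upward force on the tool stayed at about 7.5 N, close to the 5–8 N spring push. I did not measure finger contact force directly.
- **Lever:** It swung about 44° (0.77 rad) in the side view, from an open start. The picture showed its bar against the stop lug. The wrist torque rose from −0.10 to −0.27 N m and the hand was pushed about 1 mm sideways, both of which fit the lever being on its stop.
- **Disagreement:** Different views placed the leg's axis up to about 3 mm apart; the jaws centred on it anyway.
- **Not checked:** I took no full picture at the end to confirm the loose items. The hand stayed above them throughout, and nothing looked moved in the partial views.

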